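# Unstack the drying cigar moulds into their matching trays

### The arm

A 6-joint arm with a two-finger parallel gripper is mounted at the origin on the work surface. World frame = base frame: x ahead of the robot, y to its left, z up, the work surface at z = 0. Lengths are in m, angles in rad, forces in N, time in s.
With the tool pointing down it reaches from about 0.275 to 0.775 m from the base axis. Payload 14.6 kg.
Tool frame: the origin (TCP) lies between the finger pads; the fingertips stand 22 mm ahead of it and the grasp point (between the pads) lies 3 mm ahead of it (env.tip_reach is the z of the fingertips in the tool frame, in m); z points along the fingers, y is the line along which they close (so a half turn about z gives the same grasp; the last joint's range is limited). The gripper opens to 85 mm and grips with 20 to 120 N. Pads are 22 mm wide; open, the fingers measure 114 mm over their backs; the gripper's body (76 mm by 85 mm) begins 54 mm behind the grasp point. The pads swing forward as they close: fully open they stand 13 mm farther back than shut.
Start: joints at [1.126, 0.263, -0.048, 1.259, 0, 1.415], TCP at [0.15, 0.503, 0.253] pointing down, gripper open.
Joint ranges: [-2.65, 2.65], [-0.89, 1.7], [-1.18, 1.37], [-2.13, 2.11], [-1.35, 1.29], [-3.14, 3.14]. Speed limits (rad/s): [1.89, 1.89, 2.57, 2.79, 3.14, 3.14].

### API

Orientations are given as a unit quaternion [x, y, z, w].
In Python, from rig import env gives the robot as it stands.
- The arm moves only by the tool send_rows, never from a script. Its argument "commands" is a list of rows, each an object of numbers: "dx", "dy", "dz": the shift along the tool's x, y, z in mm; "wx", "wy", "wz": the turn, a rotation vector about the tool's x, y, z in rad; "gripper": the finger opening in mm, from 0 to 85.4. A call has 1 to 12 rows; each row shifts and turns the commanded pose from where the row before left it, along the tool's axes as they then stand; what a row does not reach is not made up. A row lasts 1/10 s, in which the tool goes at most 50 mm and 8.59 degrees, less where a joint would pass 70% of its speed; a pose out of reach is approached as far as the arm can. A call is refused whole if a number of a shift passes 50 or a number of a turn 0.15, either way. A call with a gripper value outside its range is refused whole. The fingers move at their own pace and stop on an object; the grip force is fixed at half the most. Time passes only in rows, so rows that do not move let the fingers close. It gives the time, the measured TCP pose, the force, the opening and the grip force at its end, in the units of the state.
- env.get_state(): the state, without advancing time (a new reading comes with each control period).
- env.camera(name): name is "side" or "top"; returns (picture, depth): 420x560x3 uint8, red, green, blue; 420x560 float32, m along the optical axis (not along the pixel's ray), 0 where there is no reading.
- env.camera_params(name): a dict with "fx", "fy", "cx", "cy" (pixels), "eye" and "orientation" of the camera in the world. Camera axes: x right, y down, z forward; pixel columns grow to the right and rows downward; lengths in m; the calibration is good to about 2 mm. A picture is of the moment at which its call begins. camera_params takes no time and is no camera call.
- env.sign_off(): hands the job in; it is judged then, once.
The state is a dict: "time_s": time; "joints": joint angles; "qd": joint speeds; "effort": joint torques, N m; "eef_pos": TCP position; "tcp_rot": TCP orientation; "force": force on the tool from outside, world axes, zero at the start; "moment": the same for the moment, N m; "gripper_width": finger opening in m; "grasp_force": force on a finger pad.
Only numpy, scipy, OpenCV 4.12 (cv2) and the standard library are available. Lean on these libraries where they do the work, as an engineer would, in place of code of your own. Each camera call takes 0.05 s, during which the arm holds its last target. There are 200 camera calls.

### The job

Take the crossed stack of four wooden cigar moulds apart and lay each mould in the tray whose rim has the same colour as its painted band, grooves up and flat on the tray floor inside the rim. Set each one down rather than dropping it, and leave the white cup and the steel cap cutter where they stand.

Things in the scene. Friction and masses are not known exactly. Their poses are not given: they have to be found in the camera images.
- mould_red: Loose wooden block with two grooves in its top, red band round its middle and red ends: 150 (its x) by 40 (its y) by 32 mm high, 0.12 kg, same either way round. Origin: centre of underside. Starts as one of the lower pair of the crossed stack, underside at z = 8 mm; a pair lies parallel, 90 mm between centre lines, the upper pair across the lower, on a fixed 8 mm board 170 mm square.
- mould_blue: Loose wooden block with two grooves in its top, blue band round its middle and blue ends: 150 (its x) by 40 (its y) by 32 mm high, 0.12 kg, same either way round. Origin: centre of underside. Starts as one of the lower pair of the crossed stack, underside at z = 8 mm; a pair lies parallel, 90 mm between centre lines, the upper pair across the lower, on a fixed 8 mm board 170 mm square.
- mould_yellow: Loose wooden block with two grooves in its top, yellow band round its middle and yellow ends: 150 (its x) by 40 (its y) by 32 mm high, 0.12 kg, same either way round. Origin: centre of underside. Starts as one of the upper pair of the crossed stack, underside at z = 40 mm; a pair lies parallel, 90 mm between centre lines, the upper pair across the lower, on a fixed 8 mm board 170 mm square.
- mould_green: Loose wooden block with two grooves in its top, green band round its middle and green ends: 150 (its x) by 40 (its y) by 32 mm high, 0.12 kg, same either way round. Origin: centre of underside. Starts as one of the upper pair of the crossed stack, underside at z = 40 mm; a pair lies parallel, 90 mm between centre lines, the upper pair across the lower, on a fixed 8 mm board 170 mm square.
- tray_red: Shallow fixed wooden tray with a red rim: outside 180 (its x) by 72 mm (its y), inside 168 by 60 mm, floor 6 mm thick, rim top 12 mm above the bench. Both long sides have an 80 mm gap in mid-rim for the fingers; a flat painted red band crosses the floor there. Origin: centre of underside, on the bench, z = 0. A mould may lie in it either way round.
- tray_blue: Shallow fixed wooden tray with a blue rim: outside 180 (its x) by 72 mm (its y), inside 168 by 60 mm, floor 6 mm thick, rim top 12 mm above the bench. Both long sides have an 80 mm gap in mid-rim for the fingers; a flat painted blue band crosses the floor there. Origin: centre of underside, on the bench, z = 0. A mould may lie in it either way round.
- tray_yellow: Shallow fixed wooden tray with a yellow rim: outside 180 (its x) by 72 mm (its y), inside 168 by 60 mm, floor 6 mm thick, rim top 12 mm above the bench. Both long sides have an 80 mm gap in mid-rim for the fingers; a flat painted yellow band crosses the floor there. Origin: centre of underside, on the bench, z = 0. A mould may lie in it either way round.
- tray_green: Shallow fixed wooden tray with a green rim: outside 180 (its x) by 72 mm (its y), inside 168 by 60 mm, floor 6 mm thick, rim top 12 mm above the bench. Both long sides have an 80 mm gap in mid-rim for the fingers; a flat painted green band crosses the floor there. Origin: centre of underside, on the bench, z = 0. A mould may lie in it either way round.
- cup: White open cup, 72 mm across and 70 mm high, loose, a bystander: leave it alone. Origin: centre of its underside.
- cap_cutter: Tapered steel cap cutter, a cone 60 mm high, 40 mm across its foot and 20 mm across its top, loose, standing upright, a bystander: leave it alone. Origin: centre of its underside.
Things that resemble listed ones, but are neither listed nor needed, are in the scene too. Leave any black or pink look-alike of the tray_red alone.

How it is judged:
By the outcome, as a careful person would: the job done as asked, in the order asked, and still so for the second after the job is handed in, with the robot touching nothing.
It also fails if it takes over 112 s, if anything falls off the work surface, if the arm or the gripper's body presses on something with over 40 N, if the wrist force passes 120 N, or if a joint passes its speed limit or range.

## Working session

There is one attempt and no reset: what is moved stays moved. The work goes in short steps, Python scripts to look and compute and a tool call to move; the robot and the scene stay as the last step left them, time stands still between calls to the robot, and variables do not carry over. Pictures are saved under pics/ and viewed, at most 14 in all, crops included, and the job is handed in when it is done.

Besides the shell and the picture viewer there is one more tool, called after "Emit:" as name(argument=value, ...) on one line, values as JSON. send_rows: Moves the arm, as the interface text tells. Its arguments: {"type":"object","properties":{"commands":{"type":"array"}},"required":["commands"]}

```bash
ls; mkdir -p pics; python3 - <<'E'
from rig import env
import cv2,numpy as np
for n in("top","side"):
    p,d=env.camera(n); cv2.imwrite(f"pics/{n}0.png",p[:,:,::-1]); np.savez(f"{n}0.npz",p=p,d=d)
    print(n,env.camera_params(n))
s=env.get_state();print(s['eef_pos'],s['tcp_rot'],s['gripper_width'],s['time_s'],s['force'])
E
```

```text
pics
top {'fx': 499.9407026539839, 'fy': 499.9407026539839, 'cx': 280.69945243817796, 'cy': 208.20262276158326, 'eye': array([0.46965924, 0.02172639, 1.1329711 ]), 'orientation': array([ 0.71056286, -0.70338492,  0.0179184 , -0.00538512])}
side {'fx': 469.0668115416346, 'fy': 469.0668115416346, 'cx': 290.0396037006001, 'cy': 204.85208318627616, 'eye': array([0.38786078, 0.78970692, 0.83969923]), 'orientation': array([-0.08650157,  0.91655212, -0.38889081,  0.03483716])}
[0.14992708 0.50291311 0.25287057] [ 1.44392478e-01  9.89520382e-01 -4.51665117e-04 -1.45357284e-04] 0.08521452776531636 0.1 [-0.81051937 -0.76548316 -0.23073562]
```

View pics/top0.png

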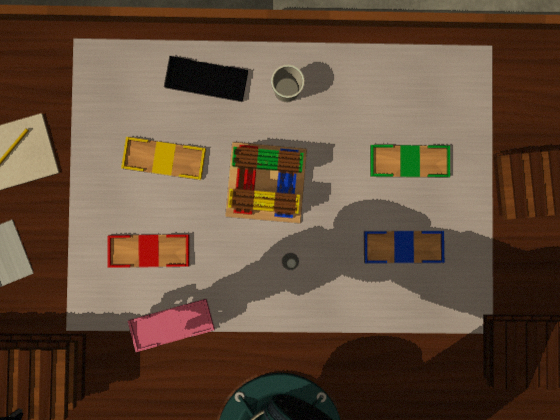

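View pics/side0.png

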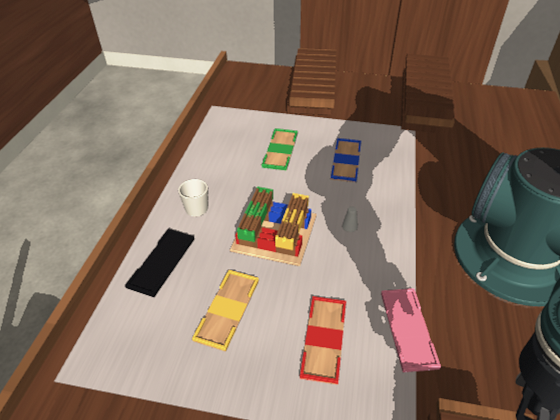

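Top view: the stack is at (268,180), with green band (267,158) and yellow (264,203) on top, red (246,180) and blue (287,180) below. Trays are yellow (164,158), red (148,250), green (411,160) and blue (404,247). Look-alikes are black (207,78) and pink (172,325). The cup is at (288,82) and the cutter at (290,261). The red things that could be confused are the tray (148,250), the mould and the pink tray; pink is excluded.

```bash
cat > h.py <<'E'
import cv2,numpy as np
from scipy.spatial.transform import Rotation as R
from rig import env
HUE={'red':[(0,7),(174,180)],'yellow':[(22,34)],'green':[(50,80)],'blue':[(110,130)]}
def mask(p,c):
    h=cv2.cvtColor(p,cv2.COLOR_RGB2HSV); m=np.zeros(p.shape[:2],np.uint8)
    for a,b in HUE[c]: m|=cv2.inRange(h,(a,190 if c!='green' else 150,50),(b,255,255))
    return m
def ray(n,uv):
    k=env.camera_params(n); uv=np.atleast_2d(uv)
    d=np.c_[(uv[:,0]-k['cx'])/k['fx'],(uv[:,1]-k['cy'])/k['fy'],np.ones(len(uv))]
    return k['eye'],R.from_quat(k['orientation']).apply(d)
def plane(n,uv,z):
    e,d=ray(n,uv); return e+d*((z-e[2])/d[:,2])[:,None]
def tri(a,b):
    (e1,d1),(e2,d2)=ray('top',a),ray('side',b)
    t=np.linalg.lstsq(np.c_[d1[0],-d2[0]],e2-e1,rcond=None)[0]
    p,q=e1+t[0]*d1[0],e2+t[1]*d2[0]; return (p+q)/2,np.linalg.norm(p-q)
def blobs(p,c,amin=25):
    n,l,s,ce=cv2.connectedComponentsWithStats(mask(p,c),connectivity=8)
    out=[]
    for i in range(1,n):
        if s[i,4]>=amin:
            y,x=np.where(l==i); out.append((s[i,4],ce[i].round(1),np.c_[x,y].astype(np.float32)))
    return sorted(out,key=lambda o:-o[0])
def go(x,y,z,yaw,st=None):
    """yaw: heading of tool y (closing line), modulo pi -> tool frame delta in mm, wz"""
    s=st or env.get_state(); r=R.from_quat(s['tcp_rot']); ty=r.apply([0,1,0]); 
    d=r.inv().apply(np.array([x,y,z])-s['eef_pos'])*1000
    w=(yaw-np.arctan2(ty[1],ty[0])+np.pi/2)%np.pi-np.pi/2
    return d.round(1),round(-w,3)
E
python3 - <<'E'
from h import *
I={n:np.load(n+'0.npz')['p'] for n in('top','side')}
for n in I:
  for c in HUE:
    for a,ce,pts in blobs(I[n],c)[:9]:
        r=cv2.minAreaRect(pts); print(n,c,a,ce,np.round(r[0],1),np.round(r[1],1),round(r[2],1))
v=np.hstack([cv2.resize(I['top'][130:235,215:320],(400,400)),cv2.resize(I['side'][175:275,225:325],(400,400))])
cv2.imwrite('pics/crop0.png',v[:,:,::-1])
E
```

```text
top red 624 [148.3 250.3] [148.  250.5] [31. 20.] 90.0
top red 219 [248.8 179.3] [248.5 179. ] [20. 13.] 90.0
top red 189 [114.7 249.5] [119.  250.5] [31. 22.] 90.0
top red 173 [181.7 249.8] [177. 250.] [30. 22.] 90.0
top red 60 [237.5 178.4] [237.5 178.5] [19.  3.] 90.0
top red 51 [242.5 211.7] [242.5 211.5] [ 3. 17.] 90.0
top red 41 [248.2 146.1] [248.  146.1] [18.2  2.1] 6.3
top yellow 612 [163.3 158. ] [163.2 157.9] [19.5 31.4] 8.5
top yellow 350 [263.4 200.4] [263.5 200.4] [20.5 19. ] 4.8
top yellow 190 [196.  162.5] [192. 162.] [22.3 31.4] 8.1
top yellow 181 [130.6 153.6] [134.2 153.6] [22.1 31.4] 8.1
top yellow 112 [ 13.5 144.7] [ 13.  145.5] [ 3.1 42. ] 39.8
top yellow 61 [297.3 203.3] [297.2 203.5] [ 3.4 19.1] 4.1
top yellow 60 [229.8 197.4] [229.9 197.9] [ 3.2 18.2] 4.8
top green 587 [409.9 160.7] [410.  160.5] [31. 18.] 90.0
top green 386 [267.4 158.9] [267.4 159. ] [20.2 19.4] 4.1
top green 180 [441.8 161. ] [438.5 160.5] [31. 21.] 90.0
top green 169 [376.9 160. ] [381.5 160. ] [30. 21.] 90.0
top green 56 [300.7 162.1] [300.8 162. ] [ 3.  18.3] 4.4
top green 38 [233.8 156
[... 427 characters left out ...]
.0
side red 154 [328.3 304.4] [327.5 308.5] [33.8 20.1] 8.9
side red 76 [298.3 245.4] [298.4 245.6] [ 4.4 19.9] 14.0
side green 182 [280.  148.1] [280.  148.1] [23.6  7.9] 6.7
side green 159 [245.8 234.8] [245.9 234.6] [18.   9.8] 11.3
side green 137 [257.3 210.4] [257.1 209.5] [18.8 16.7] 25.0
side green 95 [274.2 165.1] [275.  162.4] [25.4 12.2] 7.8
side green 50 [285.  132.4] [284.1 134.3] [23.7  9.5] 5.2
side blue 212 [277.1 212.5] [276.8 212.2] [12.9 19.9] 20.6
side blue 191 [345.9 158.8] [345.9 158.8] [23.6  8.2] 6.3
side blue 48 [307.5 218.7] [307.6 218.5] [ 2.9 17.7] 11.3
side blue 45 [342.6 177.9] [343.  177.8] [24.3  2.7] 7.4
side blue 27 [348.4 140.1] [348.5 140.1] [21.1  1.2] 5.7
```

View pics/crop0.png

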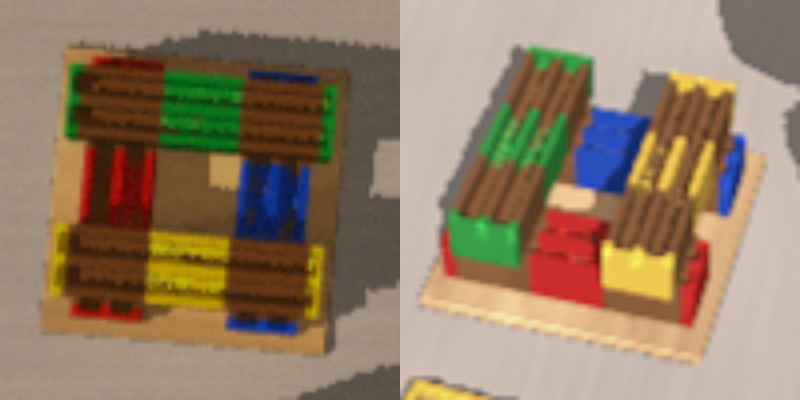

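The crop confirms green and yellow on top, red and blue under, all turned by about 4–5°. Now triangulating heights and working out the poses.

```bash
cat >> h.py <<'E'
def rect(I,c,box,z,n='top'):
    x0,x1,y0,y1=box; m=mask(I[n],c); w=np.zeros_like(m); w[y0:y1,x0:x1]=m[y0:y1,x0:x1]
    ys,xs=np.where(w>0); pw=plane(n,np.c_[xs,ys],z)[:,:2]*1000
    r=cv2.minAreaRect(pw.astype(np.float32)); b=cv2.boxPoints(r)
    e=max((b[1]-b[0],b[2]-b[1]),key=np.linalg.norm); a=np.degrees(np.arctan2(e[1],e[0]))%180
    return np.round(r[0],1),np.round(r[1],1),round(a,1)
TR={'red':(100,200,228,275),'yellow':(115,215,130,185),'green':(360,460,138,184),'blue':(355,455,225,270)}
E
python3 - <<'E'
from h import *
HUE['yellow']=[(20,34)]
I={n:np.load(n+'0.npz')['p'] for n in('top','side')}
for a,ce,p in blobs(I['side'],'yellow')[:8]: print(a,ce)
S={'red':(323.8,337.2),'green':(280,148.1),'blue':(345.9,158.8)}
T={'red':(148.3,250.3),'green':(409.9,160.7),'blue':(403.5,246.5)}
for c in S: print('tray band',c,*tri(T[c],S[c]))
print('mould green band',*tri((267.4,158.9),(257.2,209.8)))
D=np.load('top0.npz')['d']; e=env.camera_params('top')['eye']
for q in [(267,159),(263,200),(248,179),(286,182),(148,250),(404,246),(270,180)]: print(q,round(e[2]-D[q[1]-2:q[1]+3,q[0]-2:q[0]+3].mean(),4))
for c,b in TR.items(): print('tray',c,rect(I,c,b,.010), 'band',plane('top',blobs(I['top'],c)[0][1],.006)[0].round(4))
B=(222,312,135,225)
for c,z in(('green',.07),('yellow',.07),('red',.038),('blue',.038)): print(c,rect(I,c,B,z))
for c,q,z in(('green',(267.4,159),.07),('yellow',(263.5,200.4),.07),('red',(246,179),.038),('blue',(286.4,182.3),.038)): print(c,'band',plane('top',q,z)[0].round(4))
print('cup',plane('top',(288,82),.07)[0],'cutter',plane('top',(290,261),.06)[0])
E
```

```text
tray band red [0.40948533 0.2981267  0.00335429] 0.00021040246053336106
tray band green [ 0.61889338 -0.29173736  0.00232615] 0.0007501243130782748
tray band blue [ 0.42360021 -0.27716866  0.00323836] 0.0009822314445172642
mould green band [0.60871591 0.0322568  0.06425996] 0.003592929077019113
(267, 159) 0.0635
(263, 200) 0.1089
(248, 179) 0.0294
(286, 182) 0.0324
(148, 250) 0.0128
(404, 246) 0.0042
(270, 180) 0.0052
tray red (array([409.3, 297.1]), array([ 69. , 178.2]), np.float32(90.5)) band [0.4095 0.2975 0.006 ]
tray yellow (array([617.3, 266.8]), array([180.3,  71.1]), np.float32(82.3)) band [0.6176 0.2674 0.006 ]
tray green (array([ 618. , -290.1]), array([ 70.6, 178.2]), np.float32(90.7)) band [ 0.618  -0.2908  0.006 ]
tray blue (array([ 423.9, -276.8]), array([ 69.1, 178.1]), np.float32(91.5)) band [ 0.4232 -0.2765  0.006 ]
green (array([609.6,  32.3]), array([149.5,  41.5]), np.float32(86.5))
yellow (array([554.5,  36.8]), array([151.1, 110.5]), np.float32(85.2))
red (array([569. ,  80.5]), array([ 41.1, 150.4]), np.float32(175.7))
blue (array([562.1,  -9.2]), array([ 37.5, 147.4]), np.float32(175.6))
green band [0.6095 0.0325 0.07  ]
yellow band [0.521  0.0398 0.07  ]
red band [0.5691 0.0792 0.038 ]
blue band [ 0.5629 -0.0095  0.038 ]
cup [ 0.77593954 -0.00994372  0.07      ] cutter [ 0.39224937 -0.01815128  0.06      ]
```

Heights agree with the text within calibration: floor bands at 2–3 mm, green mould top at 64 mm averaged over the grooves. Yellow's centre comes from the 90 mm pitch and its own band. Green goes first.

```bash
python3 -c "
from h import *
print(go(.6095,.0325,.14,np.radians(175.9)), env.get_state()['joints'], env.tip_reach)
r=R.from_quat(env.get_state()['tcp_rot']);print(r.as_matrix().round(3))"
```

```text
(array([-574.9, -319.4,  113.1]), np.float64(1.353)) [ 1.12570825e+00  2.63494280e-01 -4.88534580e-02  1.25939749e+00
  1.05984896e-05  1.41550626e+00] 0.022
[[-0.958  0.286 -0.   ]
 [ 0.286  0.958 -0.001]
 [ 0.    -0.001 -1.   ]]
```

Emit:
send_rows(commands=[{"wz": 0.135,"gripper": 70},{"wz": 0.135},{"wz": 0.135},{"wz": 0.135},{"wz": 0.135},{"wz": 0.135},{"wz": 0.135},{"wz": 0.135},{"wz": 0.135},{"wz": 0.138}])

```text
invalid input
```

```bash
python3 -c "
from h import *
print(go(.6095,.0325,.14,np.radians(175.9)))"
```

```text
(array([-574.9, -319.4,  113.1]), np.float64(1.353))
```

Emit:
send_rows(commands=[{"dx": 0,"dy": 0,"dz": 0,"wx": 0,"wy": 0,"wz": 0.135,"gripper": 70},{"dx": 0,"dy": 0,"dz": 0,"wx": 0,"wy": 0,"wz": 0.135,"gripper": 70},{"dx": 0,"dy": 0,"dz": 0,"wx": 0,"wy": 0,"wz": 0.135,"gripper": 70},{"dx": 0,"dy": 0,"dz": 0,"wx": 0,"wy": 0,"wz": 0.135,"gripper": 70},{"dx": 0,"dy": 0,"dz": 0,"wx": 0,"wy": 0,"wz": 0.135,"gripper": 70},{"dx": 0,"dy": 0,"dz": 0,"wx": 0,"wy": 0,"wz": 0.135,"gripper": 70},{"dx": 0,"dy": 0,"dz": 0,"wx": 0,"wy": 0,"wz": 0.135,"gripper": 70},{"dx": 0,"dy": 0,"dz": 0,"wx": 0,"wy": 0,"wz": 0.135,"gripper": 70},{"dx": 0,"dy": 0,"dz": 0,"wx": 0,"wy": 0,"wz": 0.135,"gripper": 70},{"dx": 0,"dy": 0,"dz": 0,"wx": 0,"wy": 0,"wz": 0.138,"gripper": 70}])

```text
time_s: 1.1
eef_pos: [0.15, 0.5029, 0.253]
tcp_rot: [0.734, 0.679, -0.0, 0.0]
force: [-0.3, 0.4, 0.3]
gripper_width: 0.0699
grasp_force: 0.0
```

```bash
python3 -c "
from h import *
print(go(.6095,.0325,.14,np.radians(175.9)))"
```

```text
(array([-433.4,  494.6,  113.2]), np.float64(-0.006))
```

Emit:
send_rows(commands=[{"dx": -32,"dy": 37,"dz": 0,"wx": 0,"wy": 0,"wz": 0,"gripper": 70},{"dx": -32,"dy": 37,"dz": 0,"wx": 0,"wy": 0,"wz": 0,"gripper": 70},{"dx": -32,"dy": 37,"dz": 0,"wx": 0,"wy": 0,"wz": 0,"gripper": 70},{"dx": -32,"dy": 37,"dz": 0,"wx": 0,"wy": 0,"wz": 0,"gripper": 70},{"dx": -32,"dy": 37,"dz": 0,"wx": 0,"wy": 0,"wz": 0,"gripper": 70},{"dx": -32,"dy": 37,"dz": 0,"wx": 0,"wy": 0,"wz": 0,"gripper": 70},{"dx": -32,"dy": 37,"dz": 0,"wx": 0,"wy": 0,"wz": 0,"gripper": 70},{"dx": -32,"dy": 37,"dz": 0,"wx": 0,"wy": 0,"wz": 0,"gripper": 70},{"dx": -32,"dy": 37,"dz": 0,"wx": 0,"wy": 0,"wz": 0,"gripper": 70},{"dx": -32,"dy": 37,"dz": 0,"wx": 0,"wy": 0,"wz": 0,"gripper": 70},{"dx": -32,"dy": 37,"dz": 0,"wx": 0,"wy": 0,"wz": 0,"gripper": 70},{"dx": -32,"dy": 37,"dz": 0,"wx": 0,"wy": 0,"wz": 0,"gripper": 70}])

```text
time_s: 2.3
eef_pos: [0.5663, 0.0863, 0.2531]
tcp_rot: [0.732, 0.681, -0.0, -0.0]
force: [0.5, 1.3, 1.0]
gripper_width: 0.07
grasp_force: 0.0
```

```bash
python3 -c "
from h import *
print(go(.6095,.0325,.065,np.radians(175.9)))"
```

```text
(array([-50.6,  47.1, 188. ]), np.float64(-0.001))
```

Emit:
send_rows(commands=[{"dx": -25,"dy": 23,"dz": 20,"wx": 0,"wy": 0,"wz": 0,"gripper": 70},{"dx": -25,"dy": 24,"dz": 20,"wx": 0,"wy": 0,"wz": 0,"gripper": 70},{"dx": 0,"dy": 0,"dz": 30,"wx": 0,"wy": 0,"wz": 0,"gripper": 70},{"dx": 0,"dy": 0,"dz": 30,"wx": 0,"wy": 0,"wz": 0,"gripper": 70},{"dx": 0,"dy": 0,"dz": 0,"wx": 0,"wy": 0,"wz": 0,"gripper": 70},{"dx": 0,"dy": 0,"dz": 0,"wx": 0,"wy": 0,"wz": 0,"gripper": 70}])

```text
time_s: 2.9
eef_pos: [0.6084, 0.035, 0.1538]
tcp_rot: [0.732, 0.681, -0.0, -0.0]
force: [-0.0, 0.1, 0.8]
gripper_width: 0.0698
grasp_force: 0.0
```

```bash
python3 -c "
from h import *
print(go(.6095,.0325,.065,np.radians(175.9)))"
```

```text
(array([-2.4,  1.4, 88.8]), np.float64(-0.0))
```

Emit:
send_rows(commands=[{"dx": -2,"dy": 1,"dz": 20,"wx": 0,"wy": 0,"wz": 0,"gripper": 70},{"dx": 0,"dy": 0,"dz": 20,"wx": 0,"wy": 0,"wz": 0,"gripper": 70},{"dx": 0,"dy": 0,"dz": 20,"wx": 0,"wy": 0,"wz": 0,"gripper": 70},{"dx": 0,"dy": 0,"dz": 15,"wx": 0,"wy": 0,"wz": 0,"gripper": 70},{"dx": 0,"dy": 0,"dz": 14,"wx": 0,"wy": 0,"wz": 0,"gripper": 70},{"dx": 0,"dy": 0,"dz": 0,"wx": 0,"wy": 0,"wz": 0,"gripper": 70},{"dx": 0,"dy": 0,"dz": 0,"wx": 0,"wy": 0,"wz": 0,"gripper": 36},{"dx": 0,"dy": 0,"dz": 0,"wx": 0,"wy": 0,"wz": 0,"gripper": 36},{"dx": 0,"dy": 0,"dz": 0,"wx": 0,"wy": 0,"wz": 0,"gripper": 36},{"dx": 0,"dy": 0,"dz": 0,"wx": 0,"wy": 0,"wz": 0,"gripper": 36},{"dx": 0,"dy": 0,"dz": 0,"wx": 0,"wy": 0,"wz": 0,"gripper": 36},{"dx": 0,"dy": 0,"dz": 0,"wx": 0,"wy": 0,"wz": 0,"gripper": 36}])

```text
time_s: 4.1
eef_pos: [0.6103, 0.0329, 0.0661]
tcp_rot: [0.732, 0.681, 0.001, 0.001]
force: [-1.1, -0.1, 7.9]
gripper_width: 0.0388
grasp_force: 61.1
```

```bash
python3 -c "
from h import *
print(go(.618,-.2905,.14,np.radians(.7)))"
```

```text
(array([-322. ,   31.1,  -73.9]), np.float64(-0.084))
```

Emit:
send_rows(commands=[{"dx": 0,"dy": 0,"dz": -10,"wx": 0,"wy": 0,"wz": 0,"gripper": 36},{"dx": 0,"dy": 0,"dz": -20,"wx": 0,"wy": 0,"wz": 0,"gripper": 36},{"dx": 0,"dy": 0,"dz": -25,"wx": 0,"wy": 0,"wz": 0,"gripper": 36},{"dx": 0,"dy": 0,"dz": -25,"wx": 0,"wy": 0,"wz": 0,"gripper": 36},{"dx": -30,"dy": 0,"dz": -20,"wx": 0,"wy": 0,"wz": 0,"gripper": 36},{"dx": -40,"dy": 5,"dz": 0,"wx": 0,"wy": 0,"wz": 0,"gripper": 36},{"dx": -40,"dy": 5,"dz": 0,"wx": 0,"wy": 0,"wz": 0,"gripper": 36},{"dx": -40,"dy": 5,"dz": 0,"wx": 0,"wy": 0,"wz": 0,"gripper": 36},{"dx": -40,"dy": 5,"dz": 0,"wx": 0,"wy": 0,"wz": 0,"gripper": 36},{"dx": -40,"dy": 5,"dz": 0,"wx": 0,"wy": 0,"wz": 0,"gripper": 36},{"dx": -40,"dy": 5,"dz": 0,"wx": 0,"wy": 0,"wz": -0.084,"gripper": 36},{"dx": 0,"dy": 0,"dz": 0,"wx": 0,"wy": 0,"wz": 0,"gripper": 36}])

```text
time_s: 5.3
eef_pos: [0.6198, -0.2432, 0.165]
tcp_rot: [0.703, 0.711, -0.0, 0.001]
force: [0.7, 1.6, -1.5]
gripper_width: 0.0392
grasp_force: 60.6
```

```bash
python3 -c "
from h import *
print(go(.618,-.2905,.033,np.radians(.7)))
I={}
for n in('top','side'):
    p,d=env.camera(n); I[n]=p; cv2.imwrite(f'pics/{n}1.png',p[:,:,::-1])
cv2.imwrite('pics/c1.png',np.hstack([I['top'][100:380],I['side'][100:380]])[:,::1,::-1][:, :800] if 0 else cv2.resize(np.hstack([I['top'],I['side']]),(800,300))[:,:,::-1])
for a,ce,p in blobs(I['top'],'red')[:3]+blobs(I['side'],'red')[:3]: print(a,ce)
"
```

```text
(array([-47. ,  -2.4, 132. ]), np.float64(-0.001))
623 [148.3 250.4]
374 [245.5 179. ]
184 [114.6 249.9]
662 [323.8 337.2]
335 [266.9 239.5]
243 [319.7 373.1]
```

View pics/c1.png

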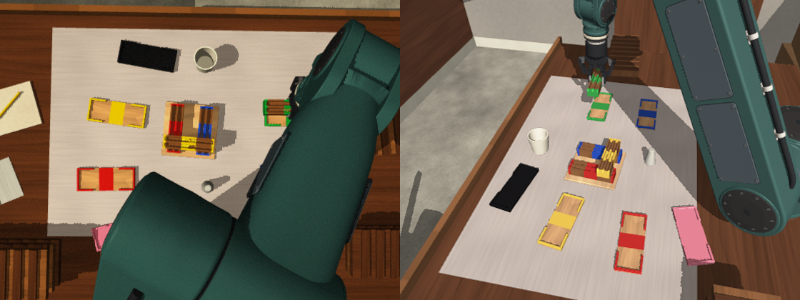

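The green mould is held over the arm's right side, above its tray, and the rest of the stack is unmoved.

Emit:
send_rows(commands=[{"dx": -24,"dy": -1,"dz": 20,"wx": 0,"wy": 0,"wz": 0,"gripper": 36},{"dx": -23,"dy": -1,"dz": 20,"wx": 0,"wy": 0,"wz": 0,"gripper": 36},{"dx": 0,"dy": 0,"dz": 25,"wx": 0,"wy": 0,"wz": 0,"gripper": 36},{"dx": 0,"dy": 0,"dz": 25,"wx": 0,"wy": 0,"wz": 0,"gripper": 36},{"dx": 0,"dy": 0,"dz": 20,"wx": 0,"wy": 0,"wz": 0,"gripper": 36},{"dx": 0,"dy": 0,"dz": 12,"wx": 0,"wy": 0,"wz": 0,"gripper": 36},{"dx": 0,"dy": 0,"dz": 5,"wx": 0,"wy": 0,"wz": 0,"gripper": 36},{"dx": 0,"dy": 0,"dz": 0,"wx": 0,"wy": 0,"wz": 0,"gripper": 36},{"dx": 0,"dy": 0,"dz": 0,"wx": 0,"wy": 0,"wz": 0,"gripper": 36}])

```text
time_s: 6.3
eef_pos: [0.619, -0.2856, 0.0384]
tcp_rot: [0.703, 0.711, 0.0, 0.001]
force: [0.6, -0.6, -1.0]
gripper_width: 0.0389
grasp_force: 60.6
```

```bash
python3 -c "
from h import *
print(go(.618,-.2905,.032,np.radians(.7)),env.get_state()['force'])"
```

```text
(array([-4.8, -1.1,  6.4]), np.float64(-0.0)) [ 0.56076966 -0.63275339 -1.01057545]
```

Emit:
send_rows(commands=[{"dx": -5,"dy": -1,"dz": 2,"wx": 0,"wy": 0,"wz": 0,"gripper": 36},{"dx": 0,"dy": 0,"dz": 2,"wx": 0,"wy": 0,"wz": 0,"gripper": 36},{"dx": 0,"dy": 0,"dz": 1,"wx": 0,"wy": 0,"wz": 0,"gripper": 36},{"dx": 0,"dy": 0,"dz": 1,"wx": 0,"wy": 0,"wz": 0,"gripper": 36},{"dx": 0,"dy": 0,"dz": 0,"wx": 0,"wy": 0,"wz": 0,"gripper": 36}])

```text
time_s: 6.8
eef_pos: [0.6175, -0.2909, 0.0321]
tcp_rot: [0.703, 0.711, -0.0, 0.0]
force: [-4.1, 0.4, 8.4]
gripper_width: 0.0392
grasp_force: 61.7
```

Contact at 8.4 N at the expected height. Open partway, since the rim gaps leave the fingers free, then rise.

Emit:
send_rows(commands=[{"dx": 0,"dy": 0,"dz": 0,"wx": 0,"wy": 0,"wz": 0,"gripper": 60},{"dx": 0,"dy": 0,"dz": 0,"wx": 0,"wy": 0,"wz": 0,"gripper": 60},{"dx": 0,"dy": 0,"dz": 0,"wx": 0,"wy": 0,"wz": 0,"gripper": 60},{"dx": 0,"dy": 0,"dz": -10,"wx": 0,"wy": 0,"wz": 0,"gripper": 60},{"dx": 0,"dy": 0,"dz": -20,"wx": 0,"wy": 0,"wz": 0,"gripper": 65},{"dx": 0,"dy": 0,"dz": -30,"wx": 0,"wy": 0,"wz": 0,"gripper": 70},{"dx": 0,"dy": 0,"dz": -40,"wx": 0,"wy": 0,"wz": 0,"gripper": 70},{"dx": 0,"dy": 0,"dz": -40,"wx": 0,"wy": 0,"wz": 0,"gripper": 70},{"dx": 0,"dy": 0,"dz": 0,"wx": 0,"wy": 0,"wz": 0.087,"gripper": 70},{"dx": 0,"dy": 0,"dz": 0,"wx": 0,"wy": 0,"wz": 0,"gripper": 70}])

```text
time_s: 7.8
eef_pos: [0.6179, -0.2908, 0.173]
tcp_rot: [0.734, 0.68, 0.0, 0.001]
force: [-0.3, -0.2, 0.1]
gripper_width: 0.0698
grasp_force: 0.0
```

```bash
python3 -c "
from h import *
print(go(.5205,.0395,.065,np.radians(175.7)))"
```

```text
(array([ 322.1, -122.6,  107.4]), np.float64(-0.001))
```

Emit:
send_rows(commands=[{"dx": 40,"dy": -15,"dz": 0,"wx": 0,"wy": 0,"wz": 0,"gripper": 70},{"dx": 40,"dy": -15,"dz": 0,"wx": 0,"wy": 0,"wz": 0,"gripper": 70},{"dx": 40,"dy": -15,"dz": 0,"wx": 0,"wy": 0,"wz": 0,"gripper": 70},{"dx": 40,"dy": -15,"dz": 0,"wx": 0,"wy": 0,"wz": 0,"gripper": 70},{"dx": 40,"dy": -15,"dz": 0,"wx": 0,"wy": 0,"wz": 0,"gripper": 70},{"dx": 40,"dy": -15,"dz": 0,"wx": 0,"wy": 0,"wz": 0,"gripper": 70},{"dx": 40,"dy": -15,"dz": 0,"wx": 0,"wy": 0,"wz": 0,"gripper": 70},{"dx": 40,"dy": -17,"dz": 0,"wx": 0,"wy": 0,"wz": 0,"gripper": 70},{"dx": 2,"dy": 0,"dz": 20,"wx": 0,"wy": 0,"wz": 0,"gripper": 70},{"dx": 0,"dy": 0,"dz": 0,"wx": 0,"wy": 0,"wz": 0,"gripper": 70},{"dx": 0,"dy": 0,"dz": 0,"wx": 0,"wy": 0,"wz": 0,"gripper": 70}])

```text
time_s: 8.9
eef_pos: [0.5197, 0.0393, 0.1511]
tcp_rot: [0.733, 0.681, -0.001, -0.0]
force: [-0.3, -0.6, 0.5]
gripper_width: 0.0698
grasp_force: 0.0
```

```bash
python3 -c "
from h import *
print(go(.5205,.0395,.065,np.radians(175.7)))"
```

```text
(array([ 0.2,  0.9, 86.1]), np.float64(0.001))
```

Emit:
send_rows(commands=[{"dx": 0,"dy": 1,"dz": 20,"wx": 0,"wy": 0,"wz": 0,"gripper": 70},{"dx": 0,"dy": 0,"dz": 20,"wx": 0,"wy": 0,"wz": 0,"gripper": 70},{"dx": 0,"dy": 0,"dz": 20,"wx": 0,"wy": 0,"wz": 0,"gripper": 70},{"dx": 0,"dy": 0,"dz": 15,"wx": 0,"wy": 0,"wz": 0,"gripper": 70},{"dx": 0,"dy": 0,"dz": 11,"wx": 0,"wy": 0,"wz": 0,"gripper": 70},{"dx": 0,"dy": 0,"dz": 0,"wx": 0,"wy": 0,"wz": 0,"gripper": 70},{"dx": 0,"dy": 0,"dz": 0,"wx": 0,"wy": 0,"wz": 0,"gripper": 36},{"dx": 0,"dy": 0,"dz": 0,"wx": 0,"wy": 0,"wz": 0,"gripper": 36},{"dx": 0,"dy": 0,"dz": 0,"wx": 0,"wy": 0,"wz": 0,"gripper": 36},{"dx": 0,"dy": 0,"dz": 0,"wx": 0,"wy": 0,"wz": 0,"gripper": 36},{"dx": 0,"dy": 0,"dz": 0,"wx": 0,"wy": 0,"wz": 0,"gripper": 36},{"dx": 0,"dy": 0,"dz": 0,"wx": 0,"wy": 0,"wz": 0,"gripper": 36}])

```text
time_s: 10.1
eef_pos: [0.5215, 0.0394, 0.0663]
tcp_rot: [0.733, 0.68, 0.0, 0.001]
force: [-0.9, -1.7, 5.7]
gripper_width: 0.0393
grasp_force: 61.0
```

```bash
python3 -c "
from h import *
print(go(.6175,.267,.165,np.radians(82.3-90)))"
```

```text
(array([234.1,  78.8, -98.6]), np.float64(0.059))
```

Emit:
send_rows(commands=[{"dx": 0,"dy": 0,"dz": -10,"wx": 0,"wy": 0,"wz": 0,"gripper": 36},{"dx": 0,"dy": 0,"dz": -20,"wx": 0,"wy": 0,"wz": 0,"gripper": 36},{"dx": 0,"dy": 0,"dz": -35,"wx": 0,"wy": 0,"wz": 0,"gripper": 36},{"dx": 0,"dy": 0,"dz": -35,"wx": 0,"wy": 0,"wz": 0,"gripper": 36},{"dx": 39,"dy": 13,"dz": 0,"wx": 0,"wy": 0,"wz": 0,"gripper": 36},{"dx": 39,"dy": 13,"dz": 0,"wx": 0,"wy": 0,"wz": 0,"gripper": 36},{"dx": 39,"dy": 13,"dz": 0,"wx": 0,"wy": 0,"wz": 0,"gripper": 36},{"dx": 39,"dy": 13,"dz": 0,"wx": 0,"wy": 0,"wz": 0,"gripper": 36},{"dx": 39,"dy": 13,"dz": 0,"wx": 0,"wy": 0,"wz": 0,"gripper": 36},{"dx": 39,"dy": 14,"dz": 0,"wx": 0,"wy": 0,"wz": 0.059,"gripper": 36},{"dx": 0,"dy": 0,"dz": 0,"wx": 0,"wy": 0,"wz": 0,"gripper": 36},{"dx": 0,"dy": 0,"dz": 0,"wx": 0,"wy": 0,"wz": 0,"gripper": 36}])

```text
time_s: 11.3
eef_pos: [0.6172, 0.2675, 0.1656]
tcp_rot: [0.752, 0.659, -0.0, 0.0]
force: [-0.6, 0.4, -1.3]
gripper_width: 0.0386
grasp_force: 60.8
```

```bash
python3 -c "
from h import *
print(go(.6175,.267,.033,np.radians(82.3-90)))"
```

```text
(array([ -0.4,   0.4, 132.6]), np.float64(0.002))
```

Emit:
send_rows(commands=[{"dx": 0,"dy": 0,"dz": 30,"wx": 0,"wy": 0,"wz": 0,"gripper": 36},{"dx": 0,"dy": 0,"dz": 35,"wx": 0,"wy": 0,"wz": 0,"gripper": 36},{"dx": 0,"dy": 0,"dz": 30,"wx": 0,"wy": 0,"wz": 0,"gripper": 36},{"dx": 0,"dy": 0,"dz": 20,"wx": 0,"wy": 0,"wz": 0,"gripper": 36},{"dx": 0,"dy": 0,"dz": 12,"wx": 0,"wy": 0,"wz": 0,"gripper": 36},{"dx": 0,"dy": 0,"dz": 0,"wx": 0,"wy": 0,"wz": 0,"gripper": 36},{"dx": 0,"dy": 0,"dz": 2,"wx": 0,"wy": 0,"wz": 0,"gripper": 36},{"dx": 0,"dy": 0,"dz": 2,"wx": 0,"wy": 0,"wz": 0,"gripper": 36},{"dx": 0,"dy": 0,"dz": 1,"wx": 0,"wy": 0,"wz": 0,"gripper": 36},{"dx": 0,"dy": 0,"dz": 0,"wx": 0,"wy": 0,"wz": 0,"gripper": 36},{"dx": 0,"dy": 0,"dz": 0,"wx": 0,"wy": 0,"wz": 0,"gripper": 36}])

```text
time_s: 12.4
eef_pos: [0.6174, 0.267, 0.0336]
tcp_rot: [0.753, 0.658, 0.0, 0.0]
force: [-0.3, 0.4, -2.1]
gripper_width: 0.0387
grasp_force: 61.0
```

Emit:
send_rows(commands=[{"dx": 0,"dy": 0,"dz": 0.7,"wx": 0,"wy": 0,"wz": 0,"gripper": 36},{"dx": 0,"dy": 0,"dz": 0.7,"wx": 0,"wy": 0,"wz": 0,"gripper": 36},{"dx": 0,"dy": 0,"dz": 0.4,"wx": 0,"wy": 0,"wz": 0,"gripper": 36},{"dx": 0,"dy": 0,"dz": 0,"wx": 0,"wy": 0,"wz": 0,"gripper": 36}])

```text
time_s: 12.8
eef_pos: [0.6174, 0.267, 0.0323]
tcp_rot: [0.753, 0.658, 0.0, 0.0]
force: [-4.6, -1.5, 9.9]
gripper_width: 0.0392
grasp_force: 62.3
```

Emit:
send_rows(commands=[{"dx": 0,"dy": 0,"dz": 0,"wx": 0,"wy": 0,"wz": 0,"gripper": 60},{"dx": 0,"dy": 0,"dz": 0,"wx": 0,"wy": 0,"wz": 0,"gripper": 60},{"dx": 0,"dy": 0,"dz": 0,"wx": 0,"wy": 0,"wz": 0,"gripper": 60},{"dx": 0,"dy": 0,"dz": -10,"wx": 0,"wy": 0,"wz": 0,"gripper": 60},{"dx": 0,"dy": 0,"dz": -20,"wx": 0,"wy": 0,"wz": 0,"gripper": 65},{"dx": 0,"dy": 0,"dz": -30,"wx": 0,"wy": 0,"wz": 0,"gripper": 70},{"dx": 0,"dy": 0,"dz": -40,"wx": 0,"wy": 0,"wz": 0,"gripper": 70},{"dx": 0,"dy": 0,"dz": -40,"wx": 0,"wy": 0,"wz": 0,"gripper": 70},{"dx": 0,"dy": 0,"dz": 0,"wx": 0,"wy": 0,"wz": -0.149,"gripper": 70},{"dx": 0,"dy": 0,"dz": 0,"wx": 0,"wy": 0,"wz": -0.149,"gripper": 70},{"dx": 0,"dy": 0,"dz": 0,"wx": 0,"wy": 0,"wz": -0.149,"gripper": 70},{"dx": 0,"dy": 0,"dz": 0,"wx": 0,"wy": 0,"wz": -0.149,"gripper": 70}])

```text
time_s: 14.0
eef_pos: [0.6173, 0.2669, 0.1723]
tcp_rot: [0.524, 0.852, 0.0, 0.0]
force: [-0.0, 0.3, -0.5]
gripper_width: 0.0697
grasp_force: 0.0
```

Emit:
send_rows(commands=[{"dx": 0,"dy": 0,"dz": 0,"wx": 0,"wy": 0,"wz": -0.149,"gripper": 70},{"dx": 0,"dy": 0,"dz": 0,"wx": 0,"wy": 0,"wz": -0.149,"gripper": 70},{"dx": 0,"dy": 0,"dz": 0,"wx": 0,"wy": 0,"wz": -0.149,"gripper": 70},{"dx": 0,"dy": 0,"dz": 0,"wx": 0,"wy": 0,"wz": -0.149,"gripper": 70},{"dx": 0,"dy": 0,"dz": 0,"wx": 0,"wy": 0,"wz": -0.149,"gripper": 70},{"dx": 0,"dy": 0,"dz": 0,"wx": 0,"wy": 0,"wz": -0.149,"gripper": 70},{"dx": 0,"dy": 0,"dz": 0,"wx": 0,"wy": 0,"wz": -0.14,"gripper": 70},{"dx": 0,"dy": 0,"dz": 0,"wx": 0,"wy": 0,"wz": 0,"gripper": 70}])

```text
time_s: 14.8
eef_pos: [0.6173, 0.2669, 0.1721]
tcp_rot: [0.036, 0.999, 0.0, 0.0]
force: [-0.2, 0.1, -0.7]
gripper_width: 0.07
grasp_force: 0.0
```

```bash
python3 -c "
from h import *
I={}
for n in('top','side'):
    p,d=env.camera(n); I[n]=p
cv2.imwrite('pics/c2.png',cv2.resize(np.hstack([I['top'],I['side']]),(800,300))[:,:,::-1])
B=(222,312,135,225)
for c in('red','blue'):
    print(c,rect(I,c,B,.038)); [print(a,ce) for a,ce,p in blobs(I['top'],c)[:4]]
    print('side'); [print(a,ce) for a,ce,p in blobs(I['side'],c)[:4]]
print(go(.569,.0795,.14,np.radians(85.65)),env.get_state()['joints'].round(2))
"
```

```text
red (array([569.4,  80.5]), array([ 40.8, 150.1]), np.float32(175.9))
224 [248.8 179.3]
174 [181.6 249.8]
71 [248.5 146.9]
57 [237.5 178.5]
side
659 [323.8 337.2]
367 [267.8 239.1]
235 [319.3 373.2]
145 [328.1 304.4]
blue (array([562.4,  -9.3]), array([ 37. , 148.1]), np.float32(175.2))
540 [403.5 246.5]
192 [288.9 182.6]
104 [438.2 245.6]
100 [369.7 246.8]
side
260 [278.3 213.2]
190 [346.  158.8]
48 [307.5 218.7]
44 [342.8 177.9]
(array([  33.4, -190.7,   31.9]), np.float64(-0.003)) [ 0.29  0.55  0.19  1.22 -0.    0.37]
```

View pics/c2.png

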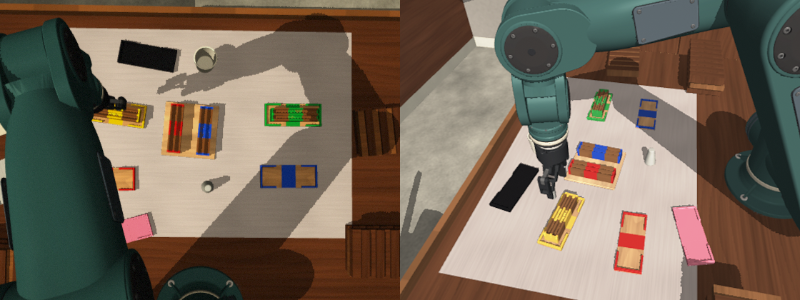

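Green and yellow lie inside their trays, and red (246,180) and blue (287,182) are unmoved. Red is next.

Emit:
send_rows(commands=[{"dx": 8,"dy": -45,"dz": 0,"wx": 0,"wy": 0,"wz": 0,"gripper": 70},{"dx": 8,"dy": -45,"dz": 0,"wx": 0,"wy": 0,"wz": 0,"gripper": 70},{"dx": 8,"dy": -45,"dz": 0,"wx": 0,"wy": 0,"wz": 0,"gripper": 70},{"dx": 9,"dy": -45,"dz": 0,"wx": 0,"wy": 0,"wz": 0,"gripper": 70},{"dx": 0,"dy": -10,"dz": 20,"wx": 0,"wy": 0,"wz": -0.003,"gripper": 70},{"dx": 0,"dy": 0,"dz": 20,"wx": 0,"wy": 0,"wz": 0,"gripper": 70},{"dx": 0,"dy": 0,"dz": 0,"wx": 0,"wy": 0,"wz": 0,"gripper": 70},{"dx": 0,"dy": 0,"dz": 0,"wx": 0,"wy": 0,"wz": 0,"gripper": 70}])

```text
time_s: 15.7
eef_pos: [0.5702, 0.0801, 0.132]
tcp_rot: [0.037, 0.999, 0.0, -0.0]
force: [0.2, 0.9, -1.0]
gripper_width: 0.0699
grasp_force: 0.0
```

```bash
python3 -c "
from h import *
print(go(.5692,.080,.034,np.radians(85.65)))"
```

```text
(array([ 1. , -0.2, 98. ]), np.float64(0.002))
```

Emit:
send_rows(commands=[{"dx": 1,"dy": 0,"dz": 25,"wx": 0,"wy": 0,"wz": 0,"gripper": 70},{"dx": 0,"dy": 0,"dz": 25,"wx": 0,"wy": 0,"wz": 0,"gripper": 70},{"dx": 0,"dy": 0,"dz": 20,"wx": 0,"wy": 0,"wz": 0,"gripper": 70},{"dx": 0,"dy": 0,"dz": 15,"wx": 0,"wy": 0,"wz": 0,"gripper": 70},{"dx": 0,"dy": 0,"dz": 12,"wx": 0,"wy": 0,"wz": 0,"gripper": 70},{"dx": 0,"dy": 0,"dz": 0,"wx": 0,"wy": 0,"wz": 0,"gripper": 70},{"dx": 0,"dy": 0,"dz": 0,"wx": 0,"wy": 0,"wz": 0,"gripper": 36},{"dx": 0,"dy": 0,"dz": 0,"wx": 0,"wy": 0,"wz": 0,"gripper": 36},{"dx": 0,"dy": 0,"dz": 0,"wx": 0,"wy": 0,"wz": 0,"gripper": 36},{"dx": 0,"dy": 0,"dz": 0,"wx": 0,"wy": 0,"wz": 0,"gripper": 36},{"dx": 0,"dy": 0,"dz": 0,"wx": 0,"wy": 0,"wz": 0,"gripper": 36},{"dx": 0,"dy": 0,"dz": 0,"wx": 0,"wy": 0,"wz": 0,"gripper": 36}])

```text
time_s: 16.9
eef_pos: [0.5698, 0.0801, 0.0357]
tcp_rot: [0.036, 0.999, 0.0, 0.001]
force: [-1.9, 1.1, 6.3]
gripper_width: 0.0389
grasp_force: 61.2
```

```bash
python3 -c "
from h import *
print(go(.4093,.2973,.154,np.radians(.5)))"
```

```text
(array([ 175.5,  205.1, -118.6]), np.float64(1.49))
```

Emit:
send_rows(commands=[{"dx": 0,"dy": 0,"dz": -10,"wx": 0,"wy": 0,"wz": 0,"gripper": 36},{"dx": 0,"dy": 0,"dz": -20,"wx": 0,"wy": 0,"wz": 0,"gripper": 36},{"dx": 0,"dy": 0,"dz": -35,"wx": 0,"wy": 0,"wz": 0,"gripper": 36},{"dx": 0,"dy": 0,"dz": -35,"wx": 0,"wy": 0,"wz": 0,"gripper": 36},{"dx": 0,"dy": 0,"dz": -20,"wx": 0,"wy": 0,"wz": 0,"gripper": 36},{"dx": 29,"dy": 34,"dz": 0,"wx": 0,"wy": 0,"wz": 0,"gripper": 36},{"dx": 29,"dy": 34,"dz": 0,"wx": 0,"wy": 0,"wz": 0,"gripper": 36},{"dx": 29,"dy": 34,"dz": 0,"wx": 0,"wy": 0,"wz": 0,"gripper": 36},{"dx": 29,"dy": 34,"dz": 0,"wx": 0,"wy": 0,"wz": 0,"gripper": 36},{"dx": 29,"dy": 34,"dz": 0,"wx": 0,"wy": 0,"wz": 0,"gripper": 36},{"dx": 29,"dy": 34,"dz": 0,"wx": 0,"wy": 0,"wz": 0,"gripper": 36}])

```text
time_s: 18.0
eef_pos: [0.4091, 0.2972, 0.1557]
tcp_rot: [0.036, 0.999, 0.0, 0.001]
force: [0.7, 0.4, -1.2]
gripper_width: 0.0389
grasp_force: 60.6
```

Emit:
send_rows(commands=[{"dx": 0,"dy": 0,"dz": 0,"wx": 0,"wy": 0,"wz": 0.149,"gripper": 36},{"dx": 0,"dy": 0,"dz": 0,"wx": 0,"wy": 0,"wz": 0.149,"gripper": 36},{"dx": 0,"dy": 0,"dz": 0,"wx": 0,"wy": 0,"wz": 0.149,"gripper": 36},{"dx": 0,"dy": 0,"dz": 0,"wx": 0,"wy": 0,"wz": 0.149,"gripper": 36},{"dx": 0,"dy": 0,"dz": 0,"wx": 0,"wy": 0,"wz": 0.149,"gripper": 36},{"dx": 0,"dy": 0,"dz": 0,"wx": 0,"wy": 0,"wz": 0.149,"gripper": 36},{"dx": 0,"dy": 0,"dz": 0,"wx": 0,"wy": 0,"wz": 0.149,"gripper": 36},{"dx": 0,"dy": 0,"dz": 0,"wx": 0,"wy": 0,"wz": 0.149,"gripper": 36},{"dx": 0,"dy": 0,"dz": 0,"wx": 0,"wy": 0,"wz": 0.149,"gripper": 36},{"dx": 0,"dy": 0,"dz": 0,"wx": 0,"wy": 0,"wz": 0.149,"gripper": 36},{"dx": 0,"dy": 0,"dz": 0,"wx": 0,"wy": 0,"wz": 0,"gripper": 36},{"dx": 0,"dy": 0,"dz": 0,"wx": 0,"wy": 0,"wz": 0,"gripper": 36}])

```text
time_s: 19.2
eef_pos: [0.4103, 0.296, 0.1551]
tcp_rot: [0.702, 0.712, 0.0, 0.0]
force: [0.4, -0.4, -1.4]
gripper_width: 0.039
grasp_force: 60.7
```

```bash
python3 -c "
from h import *
print(go(.4093,.2973,.0345,np.radians(.5)))"
```

```text
(array([  1.3,  -1.1, 120.6]), np.float64(0.005))
```

Emit:
send_rows(commands=[{"dx": 1,"dy": -1,"dz": 25,"wx": 0,"wy": 0,"wz": 0.005,"gripper": 36},{"dx": 0,"dy": 0,"dz": 30,"wx": 0,"wy": 0,"wz": 0,"gripper": 36},{"dx": 0,"dy": 0,"dz": 25,"wx": 0,"wy": 0,"wz": 0,"gripper": 36},{"dx": 0,"dy": 0,"dz": 20,"wx": 0,"wy": 0,"wz": 0,"gripper": 36},{"dx": 0,"dy": 0,"dz": 12,"wx": 0,"wy": 0,"wz": 0,"gripper": 36},{"dx": 0,"dy": 0,"dz": 5,"wx": 0,"wy": 0,"wz": 0,"gripper": 36},{"dx": 0,"dy": 0,"dz": 2,"wx": 0,"wy": 0,"wz": 0,"gripper": 36},{"dx": 0,"dy": 0,"dz": 1,"wx": 0,"wy": 0,"wz": 0,"gripper": 36},{"dx": 0,"dy": 0,"dz": 0,"wx": 0,"wy": 0,"wz": 0,"gripper": 36},{"dx": 0,"dy": 0,"dz": 0,"wx": 0,"wy": 0,"wz": 0,"gripper": 36}])

```text
time_s: 20.2
eef_pos: [0.4095, 0.2971, 0.035]
tcp_rot: [0.706, 0.709, 0.0, 0.0]
force: [-0.5, -0.3, -0.6]
gripper_width: 0.0391
grasp_force: 60.8
```

Emit:
send_rows(commands=[{"dx": 0,"dy": 0,"dz": 0.7,"wx": 0,"wy": 0,"wz": 0,"gripper": 36},{"dx": 0,"dy": 0,"dz": 0.7,"wx": 0,"wy": 0,"wz": 0,"gripper": 36},{"dx": 0,"dy": 0,"dz": 0.3,"wx": 0,"wy": 0,"wz": 0,"gripper": 36},{"dx": 0,"dy": 0,"dz": 0,"wx": 0,"wy": 0,"wz": 0,"gripper": 36}])

```text
time_s: 20.6
eef_pos: [0.4095, 0.2971, 0.0337]
tcp_rot: [0.706, 0.709, 0.001, 0.0]
force: [-4.1, -2.7, 17.1]
gripper_width: 0.0391
grasp_force: 63.0
```

Emit:
send_rows(commands=[{"dx": 0,"dy": 0,"dz": 0,"wx": 0,"wy": 0,"wz": 0,"gripper": 60},{"dx": 0,"dy": 0,"dz": 0,"wx": 0,"wy": 0,"wz": 0,"gripper": 60},{"dx": 0,"dy": 0,"dz": 0,"wx": 0,"wy": 0,"wz": 0,"gripper": 60},{"dx": 0,"dy": 0,"dz": -10,"wx": 0,"wy": 0,"wz": 0,"gripper": 60},{"dx": 0,"dy": 0,"dz": -20,"wx": 0,"wy": 0,"wz": 0,"gripper": 65},{"dx": 0,"dy": 0,"dz": -30,"wx": 0,"wy": 0,"wz": 0,"gripper": 70},{"dx": 0,"dy": 0,"dz": -40,"wx": 0,"wy": 0,"wz": 0,"gripper": 70},{"dx": 0,"dy": 0,"dz": -40,"wx": 0,"wy": 0,"wz": 0,"gripper": 70},{"dx": 0,"dy": 0,"dz": 0,"wx": 0,"wy": 0,"wz": -0.149,"gripper": 70},{"dx": 0,"dy": 0,"dz": 0,"wx": 0,"wy": 0,"wz": -0.149,"gripper": 70},{"dx": 0,"dy": 0,"dz": 0,"wx": 0,"wy": 0,"wz": -0.149,"gripper": 70},{"dx": 0,"dy": 0,"dz": 0,"wx": 0,"wy": 0,"wz": -0.149,"gripper": 70}])

```text
time_s: 21.8
eef_pos: [0.4092, 0.2969, 0.1735]
tcp_rot: [0.464, 0.886, 0.0, 0.0]
force: [-0.1, -0.6, 0.5]
gripper_width: 0.0697
grasp_force: 0.0
```

Emit:
send_rows(commands=[{"dx": 0,"dy": 0,"dz": 0,"wx": 0,"wy": 0,"wz": -0.149,"gripper": 70},{"dx": 0,"dy": 0,"dz": 0,"wx": 0,"wy": 0,"wz": -0.149,"gripper": 70},{"dx": 0,"dy": 0,"dz": 0,"wx": 0,"wy": 0,"wz": -0.149,"gripper": 70},{"dx": 0,"dy": 0,"dz": 0,"wx": 0,"wy": 0,"wz": -0.149,"gripper": 70},{"dx": 0,"dy": 0,"dz": 0,"wx": 0,"wy": 0,"wz": -0.149,"gripper": 70},{"dx": 0,"dy": 0,"dz": 0,"wx": 0,"wy": 0,"wz": -0.149,"gripper": 70},{"dx": 0,"dy": 0,"dz": 0,"wx": 0,"wy": 0,"wz": 0,"gripper": 70}])

```text
time_s: 22.5
eef_pos: [0.4092, 0.2969, 0.1734]
tcp_rot: [0.037, 0.999, 0.0, 0.0]
force: [-0.4, 0.6, 0.0]
gripper_width: 0.0698
grasp_force: 0.0
```

```bash
python3 -c "
from h import *
print(go(.5625,-.0095,.14,np.radians(85.5)))
p,d=env.camera('top'); print(rect({'top':p},'blue',(222,312,135,225),.038))"
```

```text
(array([-175.6, -294.2,   33.4]), np.float64(0.004))
(array([562.4,  -9.5]), array([ 37.3, 148.1]), np.float32(175.5))
```

Emit:
send_rows(commands=[{"dx": -22,"dy": -37,"dz": 0,"wx": 0,"wy": 0,"wz": 0,"gripper": 70},{"dx": -22,"dy": -37,"dz": 0,"wx": 0,"wy": 0,"wz": 0,"gripper": 70},{"dx": -22,"dy": -37,"dz": 0,"wx": 0,"wy": 0,"wz": 0,"gripper": 70},{"dx": -22,"dy": -37,"dz": 0,"wx": 0,"wy": 0,"wz": 0,"gripper": 70},{"dx": -22,"dy": -37,"dz": 0,"wx": 0,"wy": 0,"wz": 0,"gripper": 70},{"dx": -22,"dy": -37,"dz": 0,"wx": 0,"wy": 0,"wz": 0,"gripper": 70},{"dx": -22,"dy": -36,"dz": 0,"wx": 0,"wy": 0,"wz": 0,"gripper": 70},{"dx": -22,"dy": -36,"dz": 0,"wx": 0,"wy": 0,"wz": 0.004,"gripper": 70},{"dx": 0,"dy": 0,"dz": 30,"wx": 0,"wy": 0,"wz": 0,"gripper": 70},{"dx": 0,"dy": 0,"dz": 0,"wx": 0,"wy": 0,"wz": 0,"gripper": 70},{"dx": 0,"dy": 0,"dz": 0,"wx": 0,"wy": 0,"wz": 0,"gripper": 70}])

```text
time_s: 23.65
eef_pos: [0.5616, -0.0093, 0.1431]
tcp_rot: [0.042, 0.999, 0.0, -0.001]
force: [0.2, -0.6, 1.4]
gripper_width: 0.07
grasp_force: 0.0
```

```bash
python3 -c "
from h import *
print(go(.5625,-.0095,.034,np.radians(85.5)))"
```

```text
(array([ -1.1,  -0.2, 109.1]), np.float64(-0.005))
```

Emit:
send_rows(commands=[{"dx": -1,"dy": 0,"dz": 30,"wx": 0,"wy": 0,"wz": -0.004,"gripper": 70},{"dx": 0,"dy": 0,"dz": 30,"wx": 0,"wy": 0,"wz": 0,"gripper": 70},{"dx": 0,"dy": 0,"dz": 20,"wx": 0,"wy": 0,"wz": 0,"gripper": 70},{"dx": 0,"dy": 0,"dz": 17,"wx": 0,"wy": 0,"wz": 0,"gripper": 70},{"dx": 0,"dy": 0,"dz": 11,"wx": 0,"wy": 0,"wz": 0,"gripper": 70},{"dx": 0,"dy": 0,"dz": 0,"wx": 0,"wy": 0,"wz": 0,"gripper": 70},{"dx": 0,"dy": 0,"dz": 0,"wx": 0,"wy": 0,"wz": 0,"gripper": 36},{"dx": 0,"dy": 0,"dz": 0,"wx": 0,"wy": 0,"wz": 0,"gripper": 36},{"dx": 0,"dy": 0,"dz": 0,"wx": 0,"wy": 0,"wz": 0,"gripper": 36},{"dx": 0,"dy": 0,"dz": 0,"wx": 0,"wy": 0,"wz": 0,"gripper": 36},{"dx": 0,"dy": 0,"dz": 0,"wx": 0,"wy": 0,"wz": 0,"gripper": 36},{"dx": 0,"dy": 0,"dz": 0,"wx": 0,"wy": 0,"wz": 0,"gripper": 36}])

```text
time_s: 24.85
eef_pos: [0.5638, -0.0097, 0.0362]
tcp_rot: [0.038, 0.999, 0.0, 0.001]
force: [-1.5, 1.1, 8.5]
gripper_width: 0.0388
grasp_force: 61.4
```

```bash
python3 -c "
from h import *
print(go(.4236,-.2767,.154,np.radians(1.3)),env.get_state()['joints'].round(2))"
```

```text
(array([ 119.1, -277. , -118.1]), np.float64(1.471)) [-0.16  0.48 -0.34  0.75  0.   -0.08]
```

Emit:
send_rows(commands=[{"dx": 0,"dy": 0,"dz": -10,"wx": 0,"wy": 0,"wz": 0,"gripper": 36},{"dx": 0,"dy": 0,"dz": -20,"wx": 0,"wy": 0,"wz": 0,"gripper": 36},{"dx": 0,"dy": 0,"dz": -35,"wx": 0,"wy": 0,"wz": 0,"gripper": 36},{"dx": 0,"dy": 0,"dz": -35,"wx": 0,"wy": 0,"wz": 0,"gripper": 36},{"dx": 0,"dy": 0,"dz": -20,"wx": 0,"wy": 0,"wz": 0,"gripper": 36},{"dx": 17,"dy": -40,"dz": 0,"wx": 0,"wy": 0,"wz": 0,"gripper": 36},{"dx": 17,"dy": -40,"dz": 0,"wx": 0,"wy": 0,"wz": 0,"gripper": 36},{"dx": 17,"dy": -40,"dz": 0,"wx": 0,"wy": 0,"wz": 0,"gripper": 36},{"dx": 17,"dy": -40,"dz": 0,"wx": 0,"wy": 0,"wz": 0,"gripper": 36},{"dx": 17,"dy": -39,"dz": 0,"wx": 0,"wy": 0,"wz": 0,"gripper": 36},{"dx": 17,"dy": -39,"dz": 0,"wx": 0,"wy": 0,"wz": 0,"gripper": 36},{"dx": 17,"dy": -39,"dz": 0,"wx": 0,"wy": 0,"wz": 0,"gripper": 36}])

```text
time_s: 26.05
eef_pos: [0.4223, -0.2783, 0.1559]
tcp_rot: [0.038, 0.999, -0.0, 0.0]
force: [0.7, -0.1, -1.6]
gripper_width: 0.0393
grasp_force: 60.7
```

Emit:
send_rows(commands=[{"dx": 0,"dy": 0,"dz": 0,"wx": 0,"wy": 0,"wz": 0.147,"gripper": 36},{"dx": 0,"dy": 0,"dz": 0,"wx": 0,"wy": 0,"wz": 0.147,"gripper": 36},{"dx": 0,"dy": 0,"dz": 0,"wx": 0,"wy": 0,"wz": 0.147,"gripper": 36},{"dx": 0,"dy": 0,"dz": 0,"wx": 0,"wy": 0,"wz": 0.147,"gripper": 36},{"dx": 0,"dy": 0,"dz": 0,"wx": 0,"wy": 0,"wz": 0.147,"gripper": 36},{"dx": 0,"dy": 0,"dz": 0,"wx": 0,"wy": 0,"wz": 0.147,"gripper": 36},{"dx": 0,"dy": 0,"dz": 0,"wx": 0,"wy": 0,"wz": 0.147,"gripper": 36},{"dx": 0,"dy": 0,"dz": 0,"wx": 0,"wy": 0,"wz": 0.147,"gripper": 36},{"dx": 0,"dy": 0,"dz": 0,"wx": 0,"wy": 0,"wz": 0.147,"gripper": 36},{"dx": 0,"dy": 0,"dz": 0,"wx": 0,"wy": 0,"wz": 0.148,"gripper": 36},{"dx": 0,"dy": 0,"dz": 0,"wx": 0,"wy": 0,"wz": 0,"gripper": 36},{"dx": 0,"dy": 0,"dz": 0,"wx": 0,"wy": 0,"wz": 0,"gripper": 36}])

```text
time_s: 27.25
eef_pos: [0.4233, -0.2769, 0.1554]
tcp_rot: [0.697, 0.717, -0.0, 0.0]
force: [0.3, -0.2, -1.4]
gripper_width: 0.0391
grasp_force: 60.9
```

```bash
python3 -c "
from h import *
print(go(.4236,-.2767,.0345,np.radians(1.3)))"
```

```text
(array([  0.2,   0.2, 120.9]), np.float64(0.005))
```

Emit:
send_rows(commands=[{"dx": 0,"dy": 0,"dz": 25,"wx": 0,"wy": 0,"wz": 0.005,"gripper": 36},{"dx": 0,"dy": 0,"dz": 30,"wx": 0,"wy": 0,"wz": 0,"gripper": 36},{"dx": 0,"dy": 0,"dz": 25,"wx": 0,"wy": 0,"wz": 0,"gripper": 36},{"dx": 0,"dy": 0,"dz": 20,"wx": 0,"wy": 0,"wz": 0,"gripper": 36},{"dx": 0,"dy": 0,"dz": 12,"wx": 0,"wy": 0,"wz": 0,"gripper": 36},{"dx": 0,"dy": 0,"dz": 5,"wx": 0,"wy": 0,"wz": 0,"gripper": 36},{"dx": 0,"dy": 0,"dz": 2,"wx": 0,"wy": 0,"wz": 0,"gripper": 36},{"dx": 0,"dy": 0,"dz": 1,"wx": 0,"wy": 0,"wz": 0,"gripper": 36},{"dx": 0,"dy": 0,"dz": 0,"wx": 0,"wy": 0,"wz": 0,"gripper": 36},{"dx": 0,"dy": 0,"dz": 0,"wx": 0,"wy": 0,"wz": 0,"gripper": 36}])

```text
time_s: 28.25
eef_pos: [0.4235, -0.277, 0.0353]
tcp_rot: [0.701, 0.714, 0.0, 0.0]
force: [-0.4, -0.3, -1.5]
gripper_width: 0.0388
grasp_force: 60.9
```

Emit:
send_rows(commands=[{"dx": 0,"dy": 0,"dz": 0.6,"wx": 0,"wy": 0,"wz": 0,"gripper": 36},{"dx": 0,"dy": 0,"dz": 0.5,"wx": 0,"wy": 0,"wz": 0,"gripper": 36},{"dx": 0,"dy": 0,"dz": 0,"wx": 0,"wy": 0,"wz": 0,"gripper": 36}])

```text
time_s: 28.55
eef_pos: [0.4234, -0.2769, 0.0341]
tcp_rot: [0.701, 0.713, -0.0, 0.0]
force: [-1.3, 3.2, 7.1]
gripper_width: 0.0391
grasp_force: 62.0
```

Emit:
send_rows(commands=[{"dx": 0,"dy": 0,"dz": 0,"wx": 0,"wy": 0,"wz": 0,"gripper": 60},{"dx": 0,"dy": 0,"dz": 0,"wx": 0,"wy": 0,"wz": 0,"gripper": 60},{"dx": 0,"dy": 0,"dz": 0,"wx": 0,"wy": 0,"wz": 0,"gripper": 60},{"dx": 0,"dy": 0,"dz": -10,"wx": 0,"wy": 0,"wz": 0,"gripper": 60},{"dx": 0,"dy": 0,"dz": -20,"wx": 0,"wy": 0,"wz": 0,"gripper": 60},{"dx": 0,"dy": 0,"dz": -30,"wx": 0,"wy": 0,"wz": 0,"gripper": 60},{"dx": 0,"dy": 0,"dz": -45,"wx": 0,"wy": 0,"wz": 0,"gripper": 60},{"dx": 40,"dy": 0,"dz": -25,"wx": 0,"wy": 0,"wz": 0,"gripper": 60},{"dx": 45,"dy": 0,"dz": 0,"wx": 0,"wy": 0,"wz": 0,"gripper": 60},{"dx": 45,"dy": 0,"dz": 0,"wx": 0,"wy": 0,"wz": 0,"gripper": 60},{"dx": 45,"dy": 0,"dz": 0,"wx": 0,"wy": 0,"wz": 0,"gripper": 60},{"dx": 45,"dy": 0,"dz": 0,"wx": 0,"wy": 0,"wz": 0,"gripper": 60}])

```text
time_s: 29.75
eef_pos: [0.4189, -0.0553, 0.1645]
tcp_rot: [0.701, 0.713, 0.0, 0.0]
force: [0.4, 0.3, 0.2]
gripper_width: 0.0599
grasp_force: 0.0
```

```bash
python3 -c "
from h import *
I={}
for n in('top','side'):
    p,d=env.camera(n); I[n]=p
cv2.imwrite('pics/c3t.png',I['top'][:,:,::-1]); cv2.imwrite('pics/c3s.png',I['side'][:,:,::-1])
"
```

```text
(no output)
```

View pics/c3t.png

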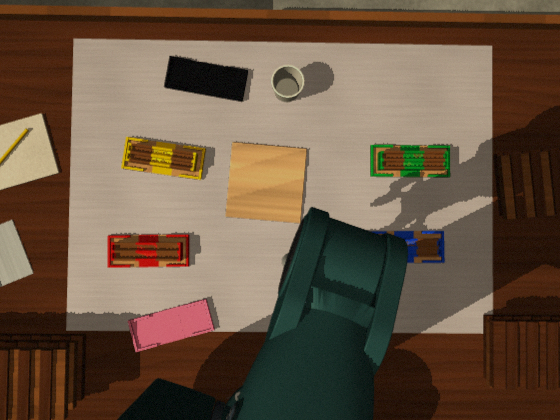

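View pics/c3s.png

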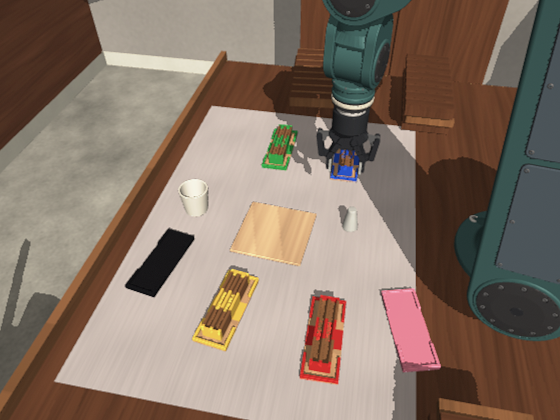

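Red (148,250), yellow (164,158) and green (411,160) lie level inside their rims, and the cup and cutter stand in place. Blue is partly hidden by the arm, so I'll clear the view for one last check.

Emit:
send_rows(commands=[{"dx": 30,"dy": 0,"dz": -35,"wx": 0,"wy": 0,"wz": 0,"gripper": 60},{"dx": 30,"dy": 0,"dz": -35,"wx": 0,"wy": 0,"wz": 0,"gripper": 60},{"dx": 45,"dy": 0,"dz": 0,"wx": 0,"wy": 0,"wz": 0,"gripper": 60},{"dx": 45,"dy": 0,"dz": 0,"wx": 0,"wy": 0,"wz": 0,"gripper": 60},{"dx": 0,"dy": 0,"dz": 0,"wx": 0,"wy": 0,"wz": 0,"gripper": 60},{"dx": 0,"dy": 0,"dz": 0,"wx": 0,"wy": 0,"wz": 0,"gripper": 60}])

```text
time_s: 30.45
eef_pos: [0.4165, 0.0936, 0.2341]
tcp_rot: [0.7, 0.714, 0.0, 0.0]
force: [0.5, -0.2, -0.5]
gripper_width: 0.0608
grasp_force: 0.0
```

```bash
python3 -c "
from h import *
I={}
for n in('top','side'):
    p,d=env.camera(n); I[n]=p
cv2.imwrite('pics/c4.png',np.hstack([cv2.resize(I['top'][210:290,340:470],(400,300)),cv2.resize(I['side'][115:205,245:375],(400,300))])[:,:,::-1])
"
```

```text
(no output)
```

View pics/c4.png

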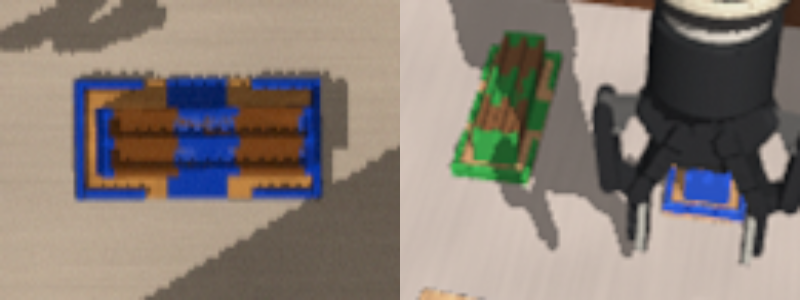

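The blue mould sits centred and flat inside its rim in the top crop at (404,247), allowing for about 4 px of perspective shift at its top. All four are placed.

```bash
python3 -c "
from rig import env
print(env.sign_off())"
```

```text
the job is handed in; nothing more can be done
None
```

All four moulds are set down flat, grooves up, in the trays of their own colour; the cup and cap cutter stand untouched, and the job was handed in at about 31 s of the 112 s allowed.

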